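# Show the edge of a ball-panel pattern

### The arm

A 6-joint arm with a two-finger parallel gripper is mounted at the origin on the work surface. World frame = base frame: x ahead of the robot, y to its left, z up, the work surface at z = 0. Lengths are in mm, angles in degrees, forces in N, time in s.
With the tool pointing down it reaches from about 300 to 875 mm from the base axis. Payload 6.4 kg.
Tool frame: the origin (TCP) lies at the very end of the fingers, on their centre line; the grasp point (between the pads) lies 19 mm behind it; z points along the fingers, y is the line along which they close (so a half turn about z gives the same grasp; the last joint's range is limited). The gripper opens to 85 mm and grips with 20 to 120 N. Pads are 22 mm wide; open, the fingers measure 114 mm over their backs; the gripper's body (76 mm by 85 mm) begins 54 mm behind the grasp point. The pads swing forward as they close: fully open they stand 13 mm farther back than shut.
Start: joints at [-77.309, 10.359, 92.074, -0, 77.567, -11.82], TCP at [238.567, -523.189, 231.288] pointing down, gripper open.
Joint ranges: [-171.53, 171.53], [-51.25, 118.39], [17.06, 147.69], [-65.23, 245.23], [0, 150.52], [-178.68, 178.68]. Speed limits (degrees/s): [147.25, 147.25, 172.46, 180, 180, 180].

### API

Orientations are given as a 3x3 rotation matrix whose columns are the frame's x, y, z axes.
In Python, from cell import arm, eyes gives the robot as it stands.
- The arm moves only by the tool move_arm, never from a script. Its argument "increments" is a list of rows, each a list of 5 numbers: the shift along the tool's x, y, z in cm, then the turn about the tool's z in rad, then the opening in per cent of the stroke, from 0 (shut) to 100 (fully open). A call has 1 to 5 rows; each row is the pose to reach, as a shift and turn from the pose commanded when the call began, along the tool's axes at that moment; what a row does not reach only later rows make up. A row lasts 1/8 s, in which the tool goes at most 62.5 mm and 10.7 degrees, less where a joint would pass 70% of its speed; a pose out of reach is approached as far as the arm can. A call with a gripper value outside its range is refused whole. The fingers move at their own pace and stop on an object; the grip force is fixed at half the most. Time passes only in rows, so rows that repeat a pose let the fingers close. It gives the time, the measured TCP pose, the force, the opening and the grip force at its end, in the units of the state.
- arm.get_state(): the state, without advancing time (a new reading comes with each control period).
- eyes.read_camera(name): name is "scene" or "top"; returns (picture, depth): 480x640x3 uint8, red, green, blue; 480x640 float32, mm along the optical axis (not along the pixel's ray), 0 where there is no reading.
- eyes.camera_params(name): a dict with "mtx" (3x3 intrinsics, pixels), "rvec" (rotation vector, rad) and "tvec" (3), from world to camera coordinates, as OpenCV has them. Camera axes: x right, y down, z forward; pixel columns grow to the right and rows downward; lengths in mm; the calibration is good to about 2 mm. A picture is of the moment at which its call begins. camera_params takes no time and is no camera call.
- arm.job_done(): hands the job in; it is judged then, once.
The state is a dict: "t": time; "qpos": joint angles; "qvel": joint speeds; "joint_efforts": joint torques, N m; "ee_pos": TCP position; "tool_rot": TCP orientation; "wrist_force": force on the tool from outside, world axes, zero at the start; "torque": the same for the moment, N m; "opening": finger opening in mm; "grip_force": force on a finger pad.
Only numpy, scipy, OpenCV 4.12 (cv2) and the standard library are available. Lean on these libraries where they do the work, as an engineer would, in place of code of your own. Each camera call takes 0.05 s, during which the arm holds its last target. There are 200 camera calls.

### The job

Two flat metal cutting patterns lie on the low wooden shelf on the bench. With the fingertips, push the oblong one along the shelf, away from the six-sided one, until about a third of its length sticks out past the end of the shelf, so that its edge can be taken later; it should be left lying flat and roughly in line with the shelf. Only push it, do not lift it, and leave the six-sided pattern and the things standing around the shelf where they are.

Things in the scene. Friction and masses are not known exactly. Their poses are not given: they have to be found in the camera images.
- shelf: fixed low wooden shelf; origin on the bench under the centre of its board. Board 150 mm (its x) by 460 mm (its y, the direction along the shelf), flat top 60 mm above the bench; both ends, at y = +230 and -230 mm in its frame, are open. Along the far (+x) side a rail 12 mm thick, from x = 75 to 87 mm, stands 15 mm above the board's top. The board is carried on two upright slabs 20 mm thick at y = +150 and -150 mm, so under each end the bench is free.
- pattern: loose oblong aluminium plate with two rows of dark marks, to be pushed: 90 mm (its x) by 150 mm (its y) by 6 mm thick, about 0.2 kg, lying flat on one half of the shelf (either half) with its length roughly along the shelf; origin at the centre of its underside, which lies on the board. It would tip off the shelf if half of its length stuck out.
- hexpattern: loose six-sided aluminium plate, 100 mm across flats (116 mm across corners), 6 mm thick, lying flat on the other half of the shelf; origin at the centre of its underside. To be left alone.
- spool: wooden thread spool standing on the bench on the robot's side of the shelf, 48 mm diameter, 50 mm high; origin at the centre of its underside. To be left alone.
- waxjar: small amber jar with steel cap standing on the bench beyond the shelf's rail, 54 mm diameter, 55 mm high; origin at the centre of its underside. To be left alone.
- mallet: leather-worker's mallet standing head down on the bench beyond the shelf's rail: tan head 52 mm diameter and 75 mm high, dark handle 24 mm diameter on top of it, 150 mm high in all; origin at the centre of its underside. To be left alone.

How it is judged (in metres and radians):
At the end, for the whole second after the job is handed in: Oblong pattern flat and still, 33 to 67 mm past the shelf's end (its centre 188 to 222 mm along the shelf from the middle), within 0.25 rad of the shelf's line and 45 mm of its centre line; six-sided pattern within 12 mm, spool, jar and mallet within 15 mm of their starts ((y of pattern in the frame of shelf between 0.188 and 0.222 m or y of pattern in the frame of shelf between -0.222 and -0.188 m) and x of pattern in the frame of shelf between -0.045 and 0.045 m and z of pattern in the frame of shelf between 0.057 and 0.063 m and angle between pattern's own z axis and vertical below 0.05 rad and angle between the y axis of pattern and the y axis of shelf, either way round below 0.25 rad and linear speed of pattern below 0.01 m/s and distance of hexpattern from where it was at the start of the episode below 0.012 m and distance of each of spool, waxjar, mallet from where it was at the start of the episode below 0.015 m); the robot touches nothing.
It fails at once if the oblong pattern is lifted or knocked off the shelf (z of pattern in the frame of shelf above 0.072 m or z of pattern in the frame of shelf below 0.045 m).
It fails at once if the oblong pattern is tipped up (angle between pattern's own z axis and vertical above 0.2 rad).
It fails at once if the six-sided pattern is shifted more than 12 mm (distance of hexpattern from where it was at the start of the episode above 0.012 m).
It fails at once if the spool, the jar or the mallet is shifted more than 15 mm or tipped (distance of any of spool, waxjar, mallet from where it was at the start of the episode above 0.015 m or angle between any of spool, waxjar, mallet's own z axis and vertical above 0.3 rad).
It also fails if it takes over 38 s, if anything falls off the work surface, if the arm or the gripper's body presses on something with over 40 N, if the wrist force passes 120 N, or if a joint passes its speed limit or range.

## Working session

There is one attempt and no reset: what is moved stays moved. The work goes in short steps, Python scripts to look and compute and a tool call to move; the robot and the scene stay as the last step left them, time stands still between calls to the robot, and variables do not carry over. Pictures are saved under pics/ and viewed, at most 10 in all, crops included, and the job is handed in when it is done.

Besides the shell and the picture viewer there is one more tool, called by a JSON object that holds its "fn" and its "kwargs", one argument or row to a line. move_arm: Moves the arm, as the interface text tells. Its arguments: {"type":"object","properties":{"increments":{"type":"array"}},"required":["increments"]}

```bash
mkdir -p pics; cat > h.py <<'E'
import numpy as np, cv2
from cell import arm, eyes
def grab(n):
    im,d=eyes.read_camera(n); p=eyes.camera_params(n)
    K=np.array(p['mtx']);R=cv2.Rodrigues(np.array(p['rvec'],float))[0];t=np.array(p['tvec'],float).ravel()
    return im,d,K,R,t
def cloud(d,K,R,t):
    v,u=np.indices(d.shape); c=np.stack([(u-K[0,2])/K[0,0]*d,(v-K[1,2])/K[1,1]*d,d],-1)
    return (c-t)@R
def ray(u,v,z,K,R,t):
    r=R.T@np.linalg.inv(K)@[u,v,1]; o=-R.T@t
    return o+r*(z-o[2])/r[2]
E
python3 - <<'E'
from h import *
for n in('top','scene'):
    im,d,K,R,t=grab(n); cv2.imwrite(f'pics/{n}0.png',im[...,::-1]); np.savez(n+'0.npz',im=im,d=d,K=K,R=R,t=t)
    print(n,-R.T@t)
print(arm.get_state())
E
```

```text
top [410.52544976  14.9656546  798.39802572]
scene [916.94624594 227.51329851 568.19740726]
{'t': 0.1, 'qpos': array([-7.73081656e+01,  1.03965568e+01,  9.21274741e+01,  1.21835459e-03,
        7.75667225e+01, -1.18214550e+01]), 'qvel': array([-0.05927374, -0.12141534, -0.21145654, -0.0936712 ,  0.08106235,
        0.01775279]), 'joint_efforts': array([ 3.92519396e-04, -4.45875728e+01, -3.52236593e+01, -3.52757143e-04,
        4.15738687e-03, -7.96095861e-06]), 'ee_pos': array([ 238.46713714, -522.667403  ,  230.47178403]), 'tool_rot': array([[ 9.09867024e-01,  4.14899856e-01, -3.27746270e-04],
       [ 4.14899843e-01, -9.09865770e-01,  1.54980680e-03],
       [ 3.44809508e-04, -1.54609998e-03, -9.99998745e-01]]), 'wrist_force': array([-0.06135918,  0.39506699,  0.02659534]), 'torque': array([-0.01023452, -0.01688999,  0.02747565]), 'grip_force': 0.0, 'opening': 85.57613035831002}
```

View pics/top0.png

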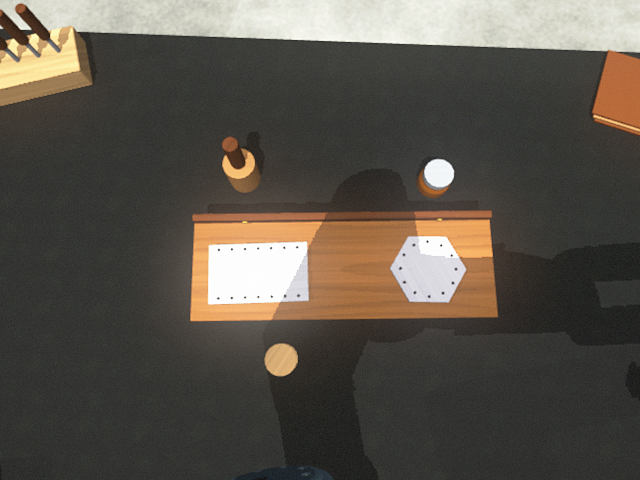

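View pics/scene0.png

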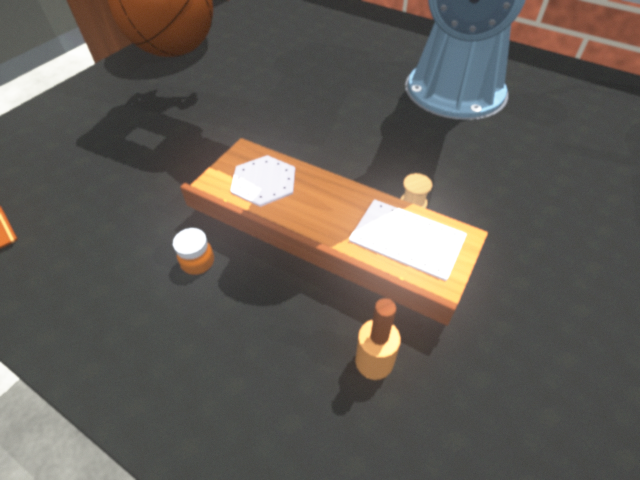

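The top view shows the oblong plate at about (208–309, 241–304) and the hexagon at (391–466, 236–302). The shelf spans about (191–497, 213–321), with the spool at (281, 360), the mallet at (240, 170) and the jar at (437, 177). The scene view shows the same layout. I need to push towards image-left.

```bash
python3 - <<'E'
from h import *
f=np.load('top0.npz');im,d,K,R,t=[f[k] for k in('im','d','K','R','t')]
hsv=cv2.cvtColor(im,cv2.COLOR_RGB2HSV)
m=((hsv[...,1]<60)&(hsv[...,2]>120)).astype(np.uint8); m[:200]=0;m[330:]=0
m=cv2.morphologyEx(m,cv2.MORPH_CLOSE,np.ones((7,7)))
for c in cv2.findContours(m,0,2)[0]:
    if cv2.contourArea(c)<1000: continue
    w=np.array([ray(u,v,66,K,R,t)[:2] for u,v in c[:,0]],np.float32)
    r=cv2.minAreaRect(w); print('plate',r,cv2.boxPoints(r).round(1).tolist(), w.min(0),w.max(0))
P=cloud(d,K,R,t)
s=(hsv[...,1]>60)&(abs(P[...,2]-60)<4); s[:200]=0; s[335:]=0
n,l,st,_=cv2.connectedComponentsWithStats((s|(m>0)).astype(np.uint8)); i=1+st[1:,4].argmax()
c=max(cv2.findContours((l==i).astype(np.uint8),0,2)[0],key=cv2.contourArea)
w=np.array([ray(u,v,60,K,R,t)[:2] for u,v in c[:,0]],np.float32);r=cv2.minAreaRect(w)
print('shelf',r,cv2.boxPoints(r).round(1).tolist())
for n,(u,v),z in(('spool',(281,360),50),('mallettop',(231,145),150),('jar',(438,173),55)): print(n,ray(u,v,z,K,R,t),P[v,u])
E
```

```text
plate ((510.72332763671875, 113.73196411132812), (91.31230926513672, 151.1746368408203), 4.396227836608887) [[459.3999938964844, 185.60000610351562], [471.0, 34.900001525878906], [562.0, 41.900001525878906], [550.5, 192.60000610351562]] [459.752     35.670517] [560.5282  191.33003]
plate ((527.5996704101562, -142.93927001953125), (100.91047668457031, 113.80477142333984), 2.507533550262451) [[474.70001220703125, -88.30000305175781], [479.70001220703125, -202.0], [580.5, -197.60000610351562], [575.5, -83.9000015258789]] [ 477.25266 -199.68459] [578.8801   -86.127365]
shelf ((522.5692749023438, -15.295913696289062), (151.74537658691406, 460.0811767578125), 3.2267849445343018) [[433.8999938964844, 210.10000610351562], [459.79998779296875, -249.1999969482422], [611.2999877929688, -240.6999969482422], [585.4000244140625, 218.6999969482422]]
spool [382.86794555  71.96230181  50.        ] [382.85288929  71.99332978  49.59258525]
mallettop [678.99743554 153.1441502  150.        ] [678.91420573 153.10131307 150.20101181]
jar [ 684.94853225 -162.47648367   55.        ] [ 684.89926637 -162.44462832   55.13345874]
```

{"fn": "move_arm", "kwargs": {
  "increments": [
    [3,-2.3,0,0,50],
    [7,-5.4,0,0,50],
    [11.5,-8.9,0,0,50],
    [16,-12.3,0,0,50],
    [20.5,-15.8,0,0,50]
  ]
}}

```text
t: 0.72
ee_pos: [360.0, -292.6, 231.0]
tool_rot: [[0.91, 0.414, -0.0], [0.414, -0.91, 0.0], [0.0, -0.0, -1.0]]
wrist_force: [1.1, -0.2, 1.0]
opening: 42.7
grip_force: 0.0
```

{"fn": "move_arm", "kwargs": {
  "increments": [
    [4.5,-3.5,0,-0.17,50],
    [9,-7,0,-0.34,50],
    [13.5,-10.4,0,-0.51,50],
    [18,-13.9,0,-0.68,50],
    [22.5,-17.3,0,-0.85,50]
  ]
}}

```text
t: 1.35
ee_pos: [492.9, -41.7, 231.1]
tool_rot: [[0.283, 0.959, -0.0], [0.959, -0.283, -0.0], [-0.0, -0.0, -1.0]]
wrist_force: [1.3, -0.2, 0.2]
opening: 42.5
grip_force: 0.0
```

```bash
cat > st.py <<'E'
from h import *
s=arm.get_state(); p=s['ee_pos']; T=s['tool_rot']; a=np.deg2rad(3.23)
c=np.array([522.6,-15.3]); q=p[:2]-c; ys=np.array([-np.sin(a),np.cos(a)]);xs=np.array([np.cos(a),np.sin(a)])
print('t',s['t'],'p',p.round(1),'shelf xy',(q@xs).round(1),(q@ys).round(1),'yaw x',np.rad2deg(np.arctan2(T[1,0],T[0,0])).round(2),'F',s['wrist_force'].round(2),'open',s['opening'])
g=np.array([*(c+xs*-4.6+ys*20),p[2]])-p
print('to goal in tool cm',(T.T@g/10).round(2))
E
python3 st.py
```

```text
t 1.35 p [492.9 -41.7 231.1] shelf xy -31.1 -24.7 yaw x 73.54 F [ 1.26 -0.22  0.23] open 42.54484327601392
to goal in tool cm [ 5.11  0.99 -0.  ]
```

{"fn": "move_arm", "kwargs": {
  "increments": [
    [2.5,0.5,2,-0.17,50],
    [5.1,1.0,5,-0.344,50],
    [5.1,1.0,10,-0.344,50],
    [5.1,1.0,14,-0.344,50],
    [5.1,1.0,14,-0.344,50]
  ]
}}

```text
t: 1.98
ee_pos: [513.6, 3.1, 88.0]
tool_rot: [[-0.051, 0.999, -0.008], [0.999, 0.051, 0.002], [0.002, -0.008, -1.0]]
wrist_force: [-0.4, 0.2, -0.1]
opening: 42.6
grip_force: 0.0
```

```bash
python3 st.py; python3 - <<'E'
from h import *
im,d,K,R,t=grab('scene'); cv2.imwrite('pics/scene1.png',cv2.resize(im[100:340,160:560,::-1],(800,480)))
E
```

```text
t 1.975 p [513.6   3.1  88. ] shelf xy -8.0 18.9 yaw x 92.93 F [-0.37  0.17 -0.11] open 42.63784129109094
to goal in tool cm [ 0.11  0.34 -0.  ]
```

View pics/scene1.png

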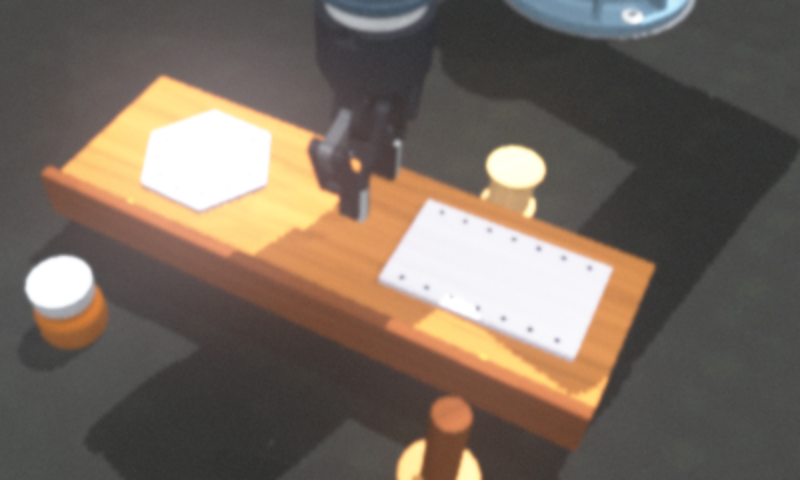

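The fingers hang above the board between the plates: fingertips at about (350, 215), oblong's near edge around x 380–430, hexagon clear on the left. I'll descend next.

{"fn": "move_arm", "kwargs": {
  "increments": [
    [0,0.3,1,0,50],
    [0,0.3,2,0,50],
    [0,0.3,2.6,0,50],
    [0,0.3,2.6,0,50]
  ]
}}

```text
t: 2.52
ee_pos: [519.4, 2.5, 64.9]
tool_rot: [[-0.051, 0.999, -0.001], [0.999, 0.051, 0.0], [0.0, -0.001, -1.0]]
wrist_force: [0.5, -0.0, 0.7]
opening: 42.9
grip_force: 0.0
```

{"fn": "move_arm", "kwargs": {
  "increments": [
    [0,0,0.15,0,50],
    [0,0,0.3,0,50],
    [0,0,0.3,0,50]
  ]
}}

```text
t: 2.9
ee_pos: [519.8, 2.5, 62.3]
tool_rot: [[-0.051, 0.999, 0.0], [0.999, 0.051, 0.0], [0.0, 0.0, -1.0]]
wrist_force: [0.3, -1.2, 0.9]
opening: 42.9
grip_force: 0.0
```

{"fn": "move_arm", "kwargs": {
  "increments": [
    [0,0,0.1,0,50],
    [0,0,0.2,0,50],
    [0,0,0.2,0,50]
  ]
}}

```text
t: 3.28
ee_pos: [519.7, 2.5, 60.2]
tool_rot: [[-0.051, 0.999, -0.0], [0.999, 0.051, 0.0], [0.0, -0.0, -1.0]]
wrist_force: [-0.9, -1.2, -0.1]
opening: 42.1
grip_force: 0.0
```

{"fn": "move_arm", "kwargs": {
  "increments": [
    [0,0,0.1,0,50],
    [0,0,0.2,0,50],
    [0,0,0.2,0,50]
  ]
}}

```text
t: 3.65
ee_pos: [519.8, 2.5, 58.3]
tool_rot: [[-0.051, 0.999, -0.0], [0.999, 0.051, 0.0], [0.0, -0.0, -1.0]]
wrist_force: [0.3, -0.7, 0.1]
opening: 43.2
grip_force: 0.0
```

No contact yet, as expected: half-open tips stand back from the TCP.

{"fn": "move_arm", "kwargs": {
  "increments": [
    [0,0,0.1,0,50],
    [0,0,0.15,0,50],
    [0,0,0.15,0,50]
  ]
}}

```text
t: 4.03
ee_pos: [519.9, 2.4, 58.1]
tool_rot: [[-0.051, 0.999, -0.0], [0.999, 0.051, -0.0], [-0.0, -0.0, -1.0]]
wrist_force: [-6.2, 1.0, 12.7]
opening: 42.1
grip_force: 6.7
```

{"fn": "move_arm", "kwargs": {
  "increments": [
    [0,0,0.1,0,50],
    [0,0,0.15,0,50],
    [0,0,0.15,0,50]
  ]
}}

```text
t: 4.4
ee_pos: [520.0, 2.5, 58.1]
tool_rot: [[-0.051, 0.999, -0.0], [0.999, 0.051, -0.0], [-0.0, -0.0, -1.0]]
wrist_force: [-12.3, 1.9, 25.9]
opening: 42.7
grip_force: 13.6
```

{"fn": "move_arm", "kwargs": {
  "increments": [
    [0,0,-0.5,0,50],
    [0.5,-0.2,-0.5,0,50],
    [1.2,-0.2,-0.5,0,50],
    [1.8,-0.2,-0.5,0,50],
    [2.2,-0.2,-0.5,0,50]
  ]
}}

```text
t: 5.03
ee_pos: [516.5, 25.0, 60.0]
tool_rot: [[-0.051, 0.999, -0.001], [0.999, 0.051, 0.0], [0.0, -0.001, -1.0]]
wrist_force: [0.3, -0.1, -0.1]
opening: 42.8
grip_force: 0.0
```

{"fn": "move_arm", "kwargs": {
  "increments": [
    [0.4,0,0,0,50],
    [0.9,0,0,0,50],
    [1.4,0,0,0,50],
    [1.9,0,0,0,50],
    [2.4,0,0,0,50]
  ]
}}

```text
t: 5.65
ee_pos: [515.5, 48.6, 60.3]
tool_rot: [[-0.051, 0.999, 0.0], [0.999, 0.051, -0.0], [-0.0, 0.0, -1.0]]
wrist_force: [-0.0, -0.1, 0.6]
opening: 42.8
grip_force: 0.3
```

{"fn": "move_arm", "kwargs": {
  "increments": [
    [0.5,0,0,0,50],
    [1.0,0,0,0,50],
    [1.5,0,0,0,50],
    [2.0,0,0,0,50],
    [2.4,0,0,0,50]
  ]
}}

```text
t: 6.28
ee_pos: [514.2, 72.6, 60.3]
tool_rot: [[-0.051, 0.999, 0.0], [0.999, 0.051, -0.0], [-0.0, 0.0, -1.0]]
wrist_force: [-1.1, -1.0, -0.3]
opening: 42.6
grip_force: 0.4
```

```bash
python3 st.py; cat > look.py <<'E'
import sys
from h import *
im,d,K,R,t=grab('top'); cv2.imwrite(f'pics/{sys.argv[1]}.png',im[...,::-1]); 
hsv=cv2.cvtColor(im,cv2.COLOR_RGB2HSV)
m=((hsv[...,1]<60)&(hsv[...,2]>120)).astype(np.uint8); m[:200]=0;m[330:]=0
m=cv2.morphologyEx(m,cv2.MORPH_CLOSE,np.ones((7,7)))
a=np.deg2rad(3.23);B=np.array([[np.cos(a),np.sin(a)],[-np.sin(a),np.cos(a)]])
for c in cv2.findContours(m,0,2)[0]:
    if cv2.contourArea(c)<1000: continue
    w=np.array([B@(ray(u,v,66,K,R,t)[:2]-[522.6,-15.3]) for u,v in c[:,0]],np.float32)
    print(cv2.minAreaRect(w),w.min(0),w.max(0))
E
python3 look.py top2
```

```text
t 6.275 p [514.2  72.6  60.3] shelf xy -3.4 88.2 yaw x 92.93 F [-1.06 -0.97 -0.34] open 42.58222791512627
to goal in tool cm [-6.82 -0.09  0.  ]
((-18.136680603027344, 157.4102325439453), (127.10042572021484, 59.032005310058594), 89.29308319091797) [-48.233074  94.137024] [ 11.898473 221.30139 ]
((-2.200359344482422, -127.7411880493164), (113.75879669189453, 100.91048431396484), 89.27751922607422) [ -52.999973 -184.64561 ] [ 48.599903 -70.857086]
```

View pics/top2.png

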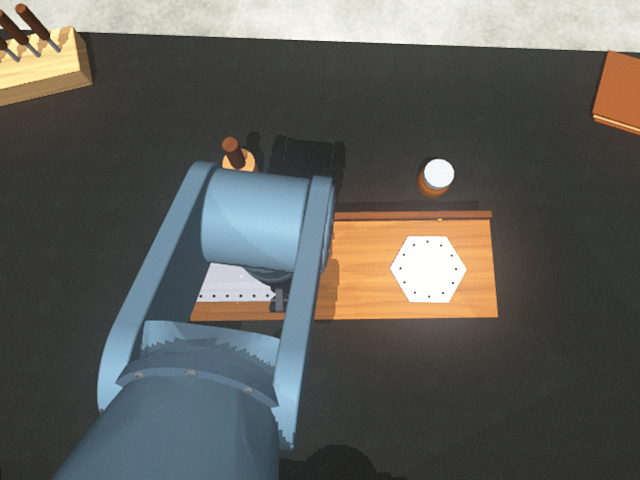

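The arm hides most of the plate. The visible corner is near (198, 300) and a finger is at (280, 298), so the plate may have moved less than expected. I'll check the other camera.

```bash
python3 - <<'E'
from h import *
im,d,K,R,t=grab('scene'); a=cv2.resize(im[160:320,300:500,::-1],(700,560),interpolation=cv2.INTER_CUBIC)
cv2.imwrite('pics/scene2.png',a)
E
```

```text
(no output)
```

View pics/scene2.png

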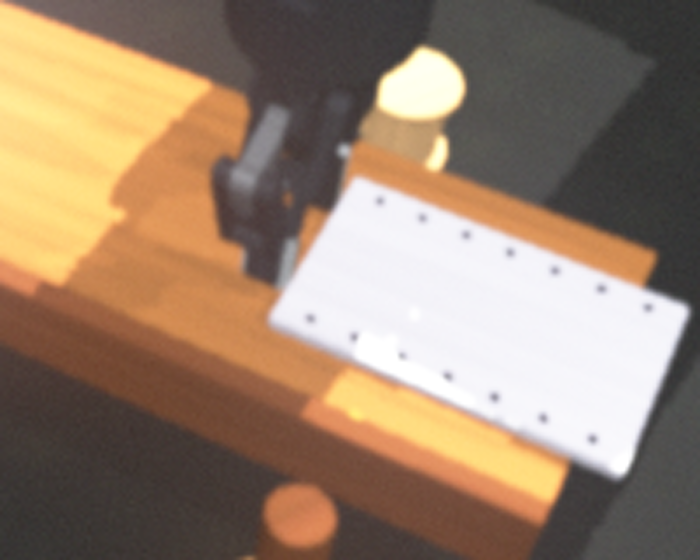

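The plate is in contact with both fingers, flat, and sticks out past the end. Its corners in the crop are about (358,180), (690,310), (627,472) and (270,320).

```bash
cat > sc.py <<'E'
from h import *
im,d,K,R,t=grab('scene')
hsv=cv2.cvtColor(im,cv2.COLOR_RGB2HSV)
m=((hsv[...,1]<50)&(hsv[...,2]>150)).astype(np.uint8); m[:195]=0; m[:,:368]=0; m[:,520:]=0
m=cv2.morphologyEx(m,cv2.MORPH_CLOSE,np.ones((5,5)))
a=np.deg2rad(3.23);B=np.array([[np.cos(a),np.sin(a)],[-np.sin(a),np.cos(a)]])
f=lambda u,v:B@(ray(u,v,66,K,R,t)[:2]-[522.6,-15.3])
c=max(cv2.findContours(m,0,2)[0],key=cv2.contourArea)
w=np.array([f(*p) for p in c[:,0]],np.float32)
r=cv2.minAreaRect(w);print(r,cv2.boxPoints(r).round(1).tolist())
E
python3 sc.py; python3 -c "
from h import *
_,_,K,R,t=grab('scene')
for u,v in((358,180),(690,310),(627,472),(270,320)):
    p=ray(u/3.5+300,v/3.5+160,66,K,R,t)[:2]-[522.6,-15.3];a=np.deg2rad(3.23);print(p@[np.cos(a),np.sin(a)],p@[-np.sin(a),np.cos(a)])
"
```

```text
((1.2244033813476562, 171.17486572265625), (95.91341400146484, 159.998291015625), 0.11875565350055695) [[-46.900001525878906, 251.10000610351562], [-46.599998474121094, 91.0999984741211], [49.29999923706055, 91.30000305175781], [49.0, 251.3000030517578]]
-44.249496583316606 103.13583967045793
-44.25398250538085 251.73170229047372
44.59635945513153 251.7411923582989
45.2460088076849 101.77239394818832
```

Plate centre is at y ≈ 177 mm and aligned. I'll push 28 mm more, then back off 2 cm and rise.

{"fn": "move_arm", "kwargs": {
  "increments": [
    [0.5,0,0,0,50],
    [1.1,0,0,0,50],
    [1.7,0,0,0,50],
    [2.3,0,0,0,50],
    [2.8,0,0,0,50]
  ]
}}

```text
t: 7.1
ee_pos: [512.8, 100.7, 60.3]
tool_rot: [[-0.051, 0.999, 0.0], [0.999, 0.051, -0.0], [-0.0, 0.0, -1.0]]
wrist_force: [0.4, -0.6, -0.0]
opening: 43.0
grip_force: 0.6
```

{"fn": "move_arm", "kwargs": {
  "increments": [
    [0,0,0,0,50],
    [-0.5,0,0,0,50],
    [-2,0,0,0,50],
    [-4,0,0,0,50],
    [-4,0,0,0,50]
  ]
}}

```text
t: 7.72
ee_pos: [515.1, 58.4, 60.4]
tool_rot: [[-0.048, 0.999, 0.0], [0.999, 0.048, -0.0], [-0.0, 0.0, -1.0]]
wrist_force: [0.8, 0.4, 0.2]
opening: 42.8
grip_force: 0.0
```

{"fn": "move_arm", "kwargs": {
  "increments": [
    [0,0,-2,0,50],
    [0,0,-6,0,50],
    [0,0,-11,0,50],
    [-3,0,-15,0,50],
    [-8,0,-15,0,50]
  ]
}}

```text
t: 8.35
ee_pos: [521.3, -20.0, 214.6]
tool_rot: [[-0.054, 0.999, 0.008], [0.999, 0.054, -0.002], [-0.002, 0.008, -1.0]]
wrist_force: [0.9, -0.6, 0.3]
opening: 42.8
grip_force: 0.0
```

{"fn": "move_arm", "kwargs": {
  "increments": [
    [-5,0,0,0,50],
    [-10,0,0,0,50],
    [-15,0,0,0,50],
    [-20,0,0,0,50],
    [-20,0,0,0,50]
  ]
}}

```text
t: 8.98
ee_pos: [528.8, -222.8, 210.1]
tool_rot: [[-0.046, 0.999, 0.0], [0.999, 0.046, -0.001], [-0.001, 0.0, -1.0]]
wrist_force: [-0.7, -0.1, 0.5]
opening: 43.0
grip_force: 0.0
```

```bash
python3 st.py; python3 sc.py; python3 look.py top3
```

```text
t 8.975 p [ 528.8 -222.8  210.1] shelf xy -5.5 -207.5 yaw x 92.66 F [-0.66 -0.05  0.46] open 43.020532316475354
to goal in tool cm [ 2.275e+01 -1.300e-01 -1.000e-02]
((0.20653152465820312, 204.03269958496094), (152.03050231933594, 97.88710021972656), 89.6860122680664) [[-49.20000076293945, 128.3000030517578], [48.70000076293945, 127.80000305175781], [49.599998474121094, 279.79998779296875], [-48.29999923706055, 280.29998779296875]]
((-2.7661590576171875, 203.99514770507812), (152.01968383789062, 91.59669494628906), 89.2933120727539) [-48.24534 127.87217] [ 43.937553 279.90884 ]
((-2.2000694274902344, -127.71820068359375), (113.8047866821289, 100.91048431396484), 89.27751922607422) [ -52.999973 -184.64561 ] [ 48.599903 -70.79184 ]
```

View pics/top3.png

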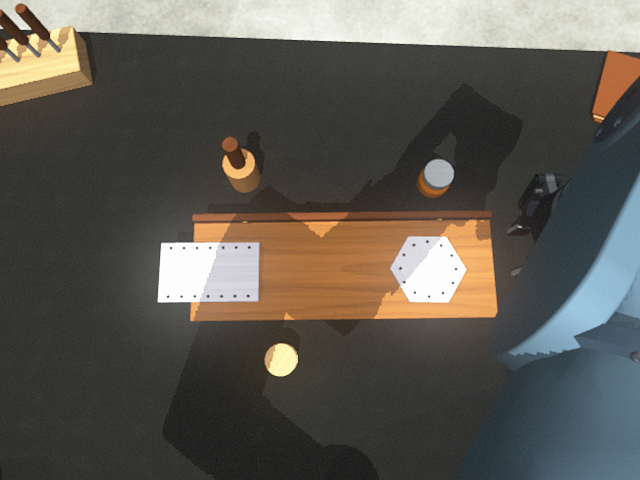

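The plate now spans (158–260, 242–302), with its centre about 204 mm along the shelf in both views. The hexagon (428, 269), spool, jar and mallet are where they were.

```bash
python3 -c "
from cell import arm
print(arm.job_done())"
```

```text
the job is handed in; nothing more can be done
None
```

The oblong pattern lies flat and in line with the shelf, about 49 mm past its end (centre at 204 mm); nothing else moved, and the job is handed in, with no verdict shown.

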